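Set the stirrer's speed dial and start it

TASK

Set the stirring speed for the titration: with a fingertip, gently push the blue post on the stirrer's black dial round until the dial's white index line lines up with the red scale line, then press the green start button fully down and let it come up again. Do not pinch the post or force the dial, and leave the flask, the two bottles and the rubber stopper where they stand.

Things in the scene. Friction and masses are not known exactly. Their poses are not given: they have to be found in the camera images.
- stirrer: White magnetic stirrer with blue sides, a fixed box 190 mm (its x) by 340 mm (its y), its flat top deck 75 mm above the table. Origin: centre of the underside; its front faces its -x, towards the robot. On the deck: the dial (axis at x 0, y -100 mm), the green button (x -65, y -10 mm) and a square steel stirring plate 130 mm wide, 8 mm high (centre x 20, y 85 mm) that carries the flask.
- dial (a joint): Angle of the black dial, rad: 0 when its white index line points along the stirrer's +x (away from the robot), growing clockwise seen from above; stops at -2.1 and 2.1. It turns stiffly about a vertical axis (about 0.07 N m of friction, about 2 N at the post), stays where it is left and has no spring. It always starts at least 0.5 rad anticlockwise of the red line, so it must be turned clockwise.
- dial_centre (a point): Centre of the dial's upper face, on its axis. The dial is a black disc, diameter 100 mm, 10 mm thick, upper face 86 mm above the table. This frame turns with the dial: x points along the white index line, z up.
- index_end (a point): Outer end of the white index line (34 mm long, 4 mm wide), at the rim of the dial's upper face, 50 mm from the axis.
- post_top (a point): Top centre of the blue finger post that stands up from the dial: diameter 12 mm, 24 mm tall above the dial's face, 34 mm from the axis, on the side opposite to the index line. It is fixed to the dial.
- set_line (a joint): Angle of the red scale line about the dial's axis, rad, counted just as dial; the index line is lined up when the two values are equal. It does not move. (Black scale lines 0.2 rad apart surround the dial too.)
- red_line (a point): Point on the red scale line, a flat mark on the deck 18 mm long and 5 mm wide (52 to 70 mm from the dial's axis); this point lies 56 mm from the axis.
- start_top (a point): Centre of the top of the round green start button in its black housing, 32 mm in diameter; it goes straight down.
- start (a joint): Travel of the start button, m: 0 up, 0.006 fully down; a spring of 5 N at full travel returns it.
- flask: Conical glass flask, loose, 120 mm tall, 80 mm across its base, 36 mm at the mouth, on the stirring plate; origin at the centre of its underside. To be left alone.
- sample_bottle: Clear bottle with a yellow cap, loose, 64 mm in diameter, 130 mm tall, on the table beside the stirrer's dial end (stirrer's -y); origin at the centre of its underside. To be left alone.
- amber_bottle: Small amber bottle with a black cap, loose, 52 mm in diameter, 100 mm tall, on the table beside the stirrer's flask end (its +y); origin at the centre of its underside. To be left alone.
- stopper: Black rubber stopper, loose, 32 mm tall, 42 mm across its top, on the table beside the stirrer's flask end; origin at the centre of its underside. To be left alone.

How it is judged:
By the outcome, as a careful person would: the job done as asked, in the order asked, and still so for the second after the job is handed in, with the robot touching nothing.
It also fails if it takes over 58 s, if anything falls off the work surface, if the arm or the gripper's body presses on something with over 40 N, if the wrist force passes 120 N, or if a joint passes its speed limit or range.

ROBOT

A 6-joint arm with a two-finger parallel gripper is mounted at the origin on the work surface. World frame = base frame: x ahead of the robot, y to its left, z up, the work surface at z = 0. Lengths are in m, angles in rad, forces in N, time in s.
With the tool pointing down it reaches from about 0.3 to 0.875 m from the base axis. Payload 6.4 kg.
Tool frame: the origin (TCP) lies between the finger pads; the fingertips stand 25 mm ahead of it and the grasp point (between the pads) lies 6 mm ahead of it; z points along the fingers, y is the line along which they close (so a half turn about z gives the same grasp; the last joint's range is limited). The gripper opens to 85 mm and grips with 20 to 120 N. Pads are 22 mm wide; open, the fingers measure 114 mm over their backs; the gripper's body (76 mm by 85 mm) begins 54 mm behind the grasp point. The pads swing forward as they close: fully open they stand 13 mm farther back than shut.
Start: joints at [0.904, 0.181, 1.607, -0, 1.354, -0.206], TCP at [0.256, 0.515, 0.256] pointing down, gripper open.
Joint ranges: [-2.99, 2.99], [-0.89, 2.07], [0.3, 2.58], [-1.14, 4.28], [0, 2.63], [-3.12, 3.12]. Speed limits (rad/s): [2.57, 2.57, 3.01, 3.14, 3.14, 3.14].

INTERFACE

Orientations are given as a unit quaternion [w, x, y, z].
In Python, from bench import ctrl gives the robot as it stands.
- The arm moves only by the tool servo_tool, never from a script. Its argument "series" is text: rows parted by semicolons, each of 7 numbers parted by spaces: the gripper command: -1 is fully open, 1 is shut, values between are in proportion, then the shift along the tool's x, y, z in m, then the turn, a rotation vector about the tool's x, y, z in degrees. A call has 1 to 12 rows; each row is the pose to reach, as a shift and turn from the pose commanded when the call began, along the tool's axes at that moment; what a row does not reach only later rows make up. A row lasts 1/12 s, in which the tool goes at most 41.7 mm and 7.16 degrees, less where a joint would pass 70% of its speed; a pose out of reach is approached as far as the arm can. A call with a gripper value outside its range is refused whole. The fingers move at their own pace and stop on an object; the grip force is fixed at half the most. Time passes only in rows, so rows that repeat a pose let the fingers close. It gives the time, the measured TCP pose, the force, the opening and the grip force at its end, in the units of the state.
- ctrl.get_obs(): the state, without advancing time (a new reading comes with each control period).
- ctrl.camera(name): name is "scene" or "top" or "wrist"; returns a dict with "img" (400x640x3 uint8, red, green, blue), "z_map" (400x640 float32, m along the optical axis (not along the pixel's ray), 0 where there is no reading), "fovy" (degrees; the focal length in pixels is half the picture's height over the tangent of half this angle, whatever the lens; pixels are square), "cx", "cy" (the principal point, pixels), "extrinsics" (4x4, takes a point from camera to world coordinates); the wrist camera has in their place "T_tool_cam" (4x4, takes a point from camera to tool coordinates, whose origin is the TCP and whose axes are the flange's). Camera axes: x right, y down, z forward; pixel columns grow to the right and rows downward; lengths in m; the calibration is good to about 2 mm. A picture is of the moment at which its call begins: read the wrist's pose just before it.
- ctrl.hand_in(): hands the job in; it is judged then, once.
The state is a dict: "time_s": time; "q": joint angles; "dq": joint speeds; "joint_efforts": joint torques, N m; "eef_pos": TCP position; "eef_rot": TCP orientation; "wrist_force": force on the tool from outside, world axes, zero at the start; "torque": the same for the moment, N m; "opening": opening from 0.0 (shut) to 1.0 (fully open); "grasp_force": force on a finger pad.
Only numpy, scipy, OpenCV 4.12 (cv2) and the standard library are available. Lean on these libraries where they do the work, as an engineer would, in place of code of your own. Each camera call takes 0.05 s, during which the arm holds its last target. There are 200 camera calls.

## Working session

There is one attempt and no reset: what is moved stays moved. The work goes in short steps, Python scripts to look and compute and a tool call to move; the robot and the scene stay as the last step left them, time stands still between calls to the robot, and variables do not carry over. Pictures are saved under pics/ and viewed, at most 10 in all, crops included, and the job is handed in when it is done.

Besides the shell and the picture viewer there is one more tool, called after ">>>" as a command line: name --argument value ..., lists and objects as JSON in quotes. servo_tool: Moves the arm, as the interface text tells. Its arguments: {"type":"object","properties":{"series":{"type":"string"}},"required":["series"]}

```bash
mkdir -p pics
cat > h.py <<'E'
import numpy as np,cv2
from bench import ctrl
def cam(n):
    o=ctrl.get_obs(); c=ctrl.camera(n); c['f']=200/np.tan(np.radians(c['fovy'])/2)
    if n=='wrist':
        w,x,y,z=o['eef_rot']; from scipy.spatial.transform import Rotation as R
        T=np.eye(4);T[:3,:3]=R.from_quat([x,y,z,w]).as_matrix();T[:3,3]=o['eef_pos'];c['E']=T@c['T_tool_cam']
    else: c['E']=c['extrinsics']
    return c
def ray(c,u,v,h):
    d=c['E'][:3,:3]@np.array([(u-c['cx'])/c['f'],(v-c['cy'])/c['f'],1]);o=c['E'][:3,3]
    return o+d*(h-o[2])/d[2]
def save(c,n,crop=None,s=1):
    im=c['img'][:,:,::-1]
    if crop: im=im[crop[1]:crop[3],crop[0]:crop[2]]
    cv2.imwrite('pics/'+n,cv2.resize(np.ascontiguousarray(im),None,fx=s,fy=s,interpolation=cv2.INTER_CUBIC))
def blobs(c,lo,hi,amin=15):
    hsv=cv2.cvtColor(c['img'],cv2.COLOR_RGB2HSV);m=cv2.inRange(hsv,lo,hi)
    n,l,s,ce=cv2.connectedComponentsWithStats(m)
    return [(s[i][:5].tolist(),ce[i].round(1).tolist()) for i in range(1,n) if s[i][4]>=amin],m
E
python3 - <<'E'
from h import *
c=cam('top');save(c,'top.png');print(c['E'].round(3),c['f'])
for n,lo,hi in [('red',(0,120,80),(8,255,255)),('red2',(172,120,80),(180,255,255)),('green',(45,100,50),(85,255,255)),('blue',(95,100,50),(130,255,255))]:
    print(n,blobs(c,lo,hi)[0])
s=cam('scene');save(s,'scene.png')
o=ctrl.get_obs();print(o['time_s'],o['eef_pos'],o['eef_rot'],o['opening'])
E
```

```text
[[-0.005 -0.99   0.138  0.453]
 [-1.     0.004 -0.008  0.094]
 [ 0.007 -0.138 -0.99   0.839]
 [ 0.     0.     0.     1.   ]] 361.6475461648681
red []
red2 []
green [([387, 202, 14, 15, 168], [393.4, 208.9])]
blue [([445, 176, 6, 6, 26], [447.2, 178.7]), ([601, 337, 39, 49, 1541], [620.6, 360.0])]
0.1 [0.25535098 0.5146773  0.25546543] [-3.39895069e-04  2.28345184e-01  9.73579907e-01 -7.25669007e-04] 1.0026126386789715
```

View pics/top.png

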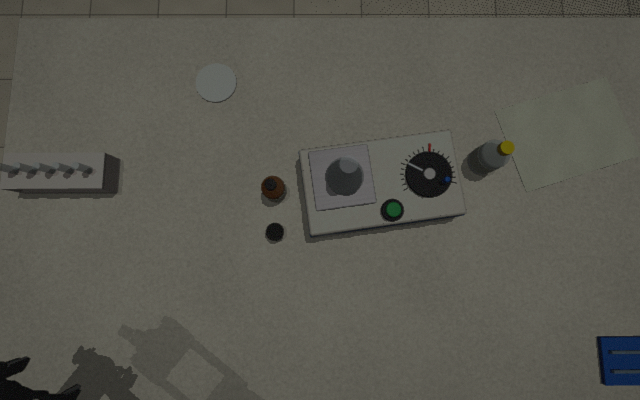

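View pics/scene.png

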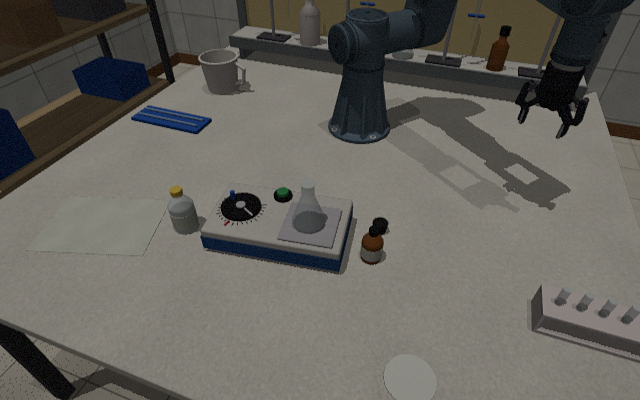

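The top view shows the dial centred near (429,174), with the index pointing up-left towards (408,164), the post at (447,179), the red line at (430,147) and the button at (393,209). The scene view agrees.

Run:
```python
from h import *
c=cam('top')
for n,u,v,h in [('dial',429,174,.086),('post',447.2,178.7,.11),('red',430,147,.075),('btn',393.4,208.9,.085),('idx',408,164,.086)]:
    p=ray(c,u,v,h);print(n,p.round(4),'z_map',ray(c,u,v,h)[2], (c['E']@np.append(np.array([(u-c['cx'])/c['f'],(v-c['cy'])/c['f'],1])*c['z_map'][int(v),int(u)],1)).round(3))
for u,v in [(304,235),(465,214),(451,131)]: print(ray(c,u,v,.075).round(4))
hsv=cv2.cvtColor(c['img'],cv2.COLOR_RGB2HSV);print(c['img'][143:153,428:433].tolist()[3])
print(ctrl.camera('wrist')['T_tool_cam'].round(3))
save(c,'crop.png',(290,120,520,245),3.4)
```

```text
dial [ 0.6029 -0.1371  0.086 ] z_map 0.08599999999999997 [ 0.603 -0.137  0.086  1.   ]
post [ 0.5881 -0.1668  0.11  ] z_map 0.10999999999999999 [ 0.588 -0.167  0.109  1.   ]
red [ 0.6649 -0.1454  0.075 ] z_map 0.07499999999999996 [ 0.665 -0.146  0.074  1.   ]
btn [ 0.5288 -0.0592  0.085 ] z_map 0.08499999999999996 [ 0.528 -0.057  0.095  1.   ]
idx [ 0.6247 -0.0933  0.086 ] z_map 0.08599999999999997 [ 0.625 -0.093  0.086  1.   ]
[0.4756 0.1285 0.075 ]
[ 0.5183 -0.2132  0.075 ]
[ 0.7008 -0.1932  0.075 ]
[[76, 56, 50], [90, 26, 22], [95, 45, 40], [98, 88, 81], [101, 104, 95]]
[[ 0.    -0.962 -0.274  0.07 ]
 [ 1.     0.     0.001 -0.   ]
 [-0.001 -0.274  0.962 -0.117]
 [ 0.     0.     0.     1.   ]]
```

View pics/crop.png

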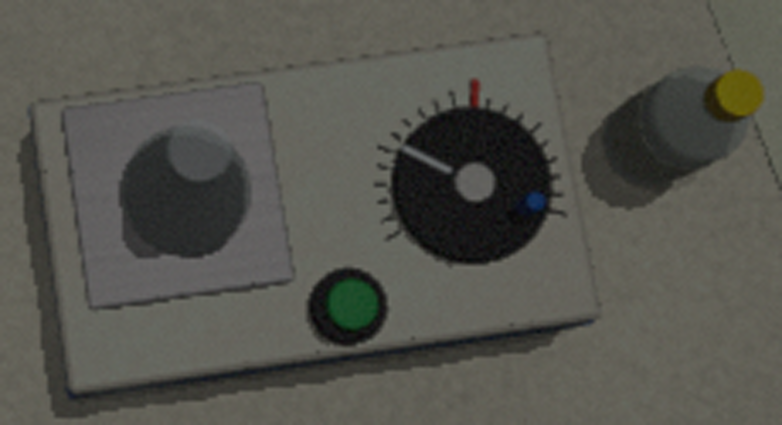

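>>> servo_tool --series "1 -0.04 -0.028 0 0 0 0;1 -0.36 -0.257 0 0 0 0;1 -0.36 -0.257 0 0 0 0;1 -0.36 -0.257 0 0 0 0;1 -0.36 -0.257 0 0 0 0;1 -0.36 -0.257 0 0 0 0;1 -0.36 -0.257 0 0 0 0;1 -0.36 -0.257 0 0 0 0;1 -0.36 -0.257 0 0 0 0;1 -0.36 -0.257 0 0 0 0;1 -0.36 -0.257 0 0 0 0;1 -0.36 -0.257 0 0 0 0"

```text
time_s: 1.2
eef_pos: [0.4659, 0.1206, 0.2564]
eef_rot: [0.001, 0.231, 0.973, -0.001]
wrist_force: [0.5, -0.3, -0.2]
opening: -0.0
grasp_force: 0.0
```

>>> servo_tool --series "1 -0.265 -0.189 0 0 0 36;1 -0.265 -0.189 0 0 0 36;1 -0.265 -0.189 0 0 0 36;1 -0.265 -0.189 0 0 0 36;1 -0.265 -0.189 0 0 0 36;1 -0.265 -0.189 0 0 0 36;1 -0.265 -0.189 0 0 0 36;1 -0.265 -0.189 0 0 0 36;1 -0.265 -0.189 0 0 0 36;1 -0.265 -0.189 0 0 0 36;1 -0.265 -0.189 0 0 0 36;1 -0.265 -0.189 0 0 0 36"

```text
time_s: 2.2
eef_pos: [0.6168, -0.1607, 0.2561]
eef_rot: [-0.0, 0.517, 0.856, 0.0]
wrist_force: [-0.5, 0.3, 0.2]
opening: 0.001
grasp_force: 0.0
```

Run:
```python
from h import *
c=cam('wrist');save(c,'w1.png');o=ctrl.get_obs();print(o['eef_pos'].round(4),c['f'],o['q'])
for n,lo,hi in [('red',(0,120,40),(8,255,255)),('red2',(172,120,40),(180,255,255)),('blue',(95,100,30),(130,255,255)),('green',(45,100,30),(85,255,255))]:
    for b in blobs(c,lo,hi,30)[0]: print(n,b,[ray(c,*b[1],h).round(4).tolist() for h in (.075,.086,.11)])
```

```text
[ 0.6169 -0.1606  0.2564] 344.82027541088206 [-4.40740437e-01  3.17588420e-01  1.43973046e+00  2.52676397e-04
  1.38467988e+00 -9.24157742e-01]
red ([364, 182, 17, 13, 87], [371.8, 187.9]) [[0.6632, -0.1416, 0.075], [0.6602, -0.1401, 0.086], [0.6538, -0.1366, 0.11]]
blue ([273, 170, 16, 19, 234], [281.1, 179.5]) [[0.5882, -0.1723, 0.075], [0.588, -0.1696, 0.086], [0.5876, -0.1637, 0.11]]
green ([253, 0, 43, 33, 1141], [274.4, 13.5]) [[0.5251, -0.0557, 0.075], [0.5272, -0.0573, 0.086], [0.5319, -0.0608, 0.11]]
```

View pics/w1.png

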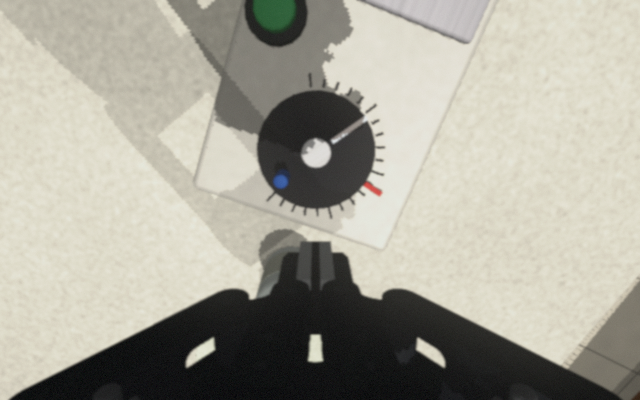

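The wrist view shows the dial at (316,150), the index pointing up-right to about (366,118), the red line at (372,188), the post at (281,180) and the bottle just below the post, near (285,245).

```bash
cat >> h.py <<'E'
def dial(c,guess):
    hsv=cv2.cvtColor(c['img'],cv2.COLOR_RGB2HSV);V=hsv[...,2];S=hsv[...,1]
    # rectify deck plane z=.086 patch: 0.25 mm px, 160 mm square about guess; rows=-x, cols=-y
    g=np.array([[guess[0]+dx,guess[1]+dy,.086] for dx,dy in [(.08,.08),(.08,-.08),(-.08,-.08),(-.08,.08)]])
    P=np.linalg.inv(c['E']);q=(P[:3,:3]@g.T).T+P[:3,3]
    px=np.float32([[c['cx']+c['f']*a[0]/a[2],c['cy']+c['f']*a[1]/a[2]] for a in q])
    H=cv2.getPerspectiveTransform(px,np.float32([[0,0],[640,0],[640,640],[0,640]]))
    return cv2.warpPerspective(c['img'],H,(640,640),flags=cv2.INTER_CUBIC)
E
python3 - <<'E'
from h import *
c=cam('wrist');g=(.603,-.137);im=dial(c,g)
cv2.imwrite('pics/d1.png',cv2.resize(im[:,:,::-1],(500,500)))
gray=im.max(2);m=(gray<75).astype(np.uint8);m=cv2.morphologyEx(m,cv2.MORPH_OPEN,np.ones((41,41)))
cs=max(cv2.findContours(m,0,1)[0],key=cv2.contourArea);print(cv2.minEnclosingCircle(cs),cv2.fitEllipse(cv2.convexHull(cs)))
t=cam('top')
b,_=blobs(t,(20,120,60),(35,255,255));print(b,ray(t,*b[0][1],.13))
E
```

```text
((312.6127624511719, 320.054443359375), 196.4690399169922) ((311.85302734375, 320.8455810546875), (384.26129150390625, 391.07196044921875), 49.39786148071289)Traceback (most recent call last):
  File "<stdin>", line 7, in <module>
IndexError: list index out of range
```

View pics/d1.png

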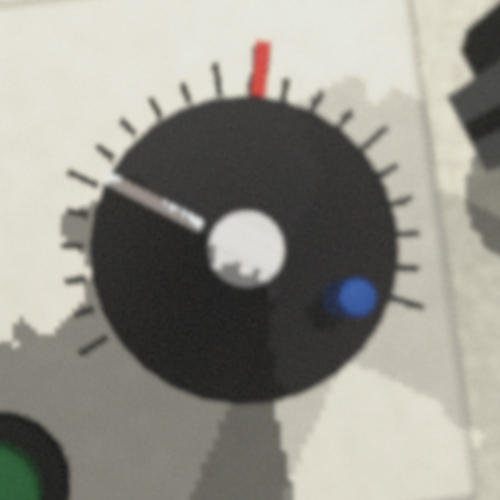

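>>> servo_tool --series "1 -0.0145 -0.0284 0.02 0 0 0;1 -0.0145 -0.0284 0.05 0 0 0;1 -0.0145 -0.0284 0.08 0 0 0;1 -0.0145 -0.0284 0.1 0 0 0;1 -0.0145 -0.0284 0.115 0 0 0;1 -0.0145 -0.0284 0.125 0 0 0;1 -0.0145 -0.0284 0.132 0 0 0;1 -0.0145 -0.0284 0.137 0 0 0;1 -0.0145 -0.0284 0.137 0 0 0"

```text
time_s: 3.1
eef_pos: [0.5987, -0.188, 0.119]
eef_rot: [-0.0, 0.518, 0.855, -0.0]
wrist_force: [0.4, -0.7, 0.4]
opening: 0.0
grasp_force: 0.0
```

Run:
```python
from h import *
s=cam('scene');save(s,'s2.png',(150,130,350,270),4)
th=np.radians(np.array([242,236,230,224,218,212,206,200,194,188,184,180,177,174]))
C=np.array([.603,-.135]);ex=np.array([-.465,.885]);ey=np.array([.885,.465])
F0=np.array(ctrl.get_obs()['eef_pos'][:2]);print(F0,ctrl.get_obs()['eef_pos'][2])
for t in th:
    F=C+.034*np.array([np.cos(t),np.sin(t)])-ex*.017;d=F-F0;print(round(np.degrees(t)),(d@ex).round(4),(d@ey).round(4))
```

```text
[ 0.59899913 -0.18827011] 0.11973001394788714
242 0.0091 0.0002
236 0.0122 -0.0016
230 0.0154 -0.0031
224 0.0188 -0.0043
218 0.0222 -0.0051
212 0.0258 -0.0056
206 0.0293 -0.0057
200 0.0329 -0.0054
194 0.0364 -0.0047
188 0.0398 -0.0037
184 0.042 -0.0028
180 0.0441 -0.0018
177 0.0457 -0.0009
174 0.0472 0.0
```

View pics/s2.png

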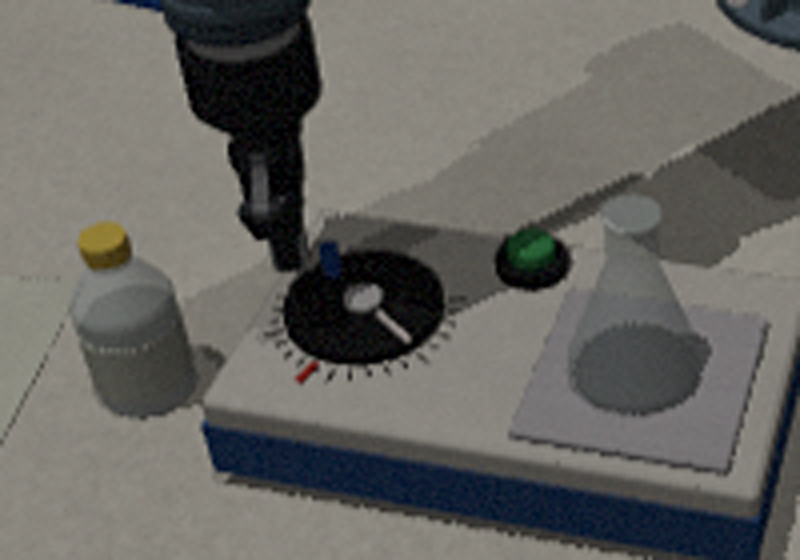

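The crop shows the shut fingertip just behind the post, at about (290,260) with the post at (330,258), and clear of the bottle.

>>> servo_tool --series "1 0.004 0 0 0 0 0;1 0.007 0 0 0 0 0;1 0.009 0 0 0 0 0;1 0.0107 -0.0007 0 0 0 0;1 0.0122 -0.0016 0 0 0 0;1 0.0138 -0.0024 0 0 0 0;1 0.0154 -0.0031 0 0 0 0;1 0.0171 -0.0037 0 0 0 0;1 0.0188 -0.0043 0 0 0 0;1 0.0205 -0.0047 0 0 0 0;1 0.0222 -0.0051 0 0 0 0;1 0.0222 -0.0051 0 0 0 0"

```text
time_s: 4.15
eef_pos: [0.5838, -0.1717, 0.1199]
eef_rot: [0.001, 0.518, 0.855, -0.0]
wrist_force: [-0.7, -2.8, 0.1]
opening: -0.0
grasp_force: 1.5
```

```bash
cat >> h.py <<'E'
def angs(im):
    "index & red-line angles (deg, world) from rectified patch, by PCA of masks; positions too"
    h=cv2.cvtColor(im,cv2.COLOR_RGB2HSV);yy,xx=np.mgrid[:640,:640]
    X=(320-yy)*.00025;Y=(320-xx)*.00025
    r=np.hypot(X,Y-.002)
    red=((h[...,0]<8)|(h[...,0]>172))&(h[...,1]>130)&(r>.045)
    wh=(h[...,2]>110)&(r>.021)&(r<.045)&(h[...,1]<90)
    out=[]
    for m in (wh,red):
        n,l,s,_=cv2.connectedComponentsWithStats(m.astype(np.uint8))
        if n<2: out.append(None);continue
        k=1+s[1:,4].argmax();p=np.c_[X[l==k],Y[l==k]];mu=p.mean(0);d=np.linalg.eigh(np.cov((p-mu).T))[1][:,1]
        d*=np.sign(d@mu);out.append((len(p),(mu*1e3).round(2).tolist(),np.degrees(np.arctan2(d[1],d[0])).round(2),np.degrees(np.arctan2(mu[1]-.002,mu[0])).round(2)))
    return out
E
python3 - <<'E'
from h import *
c=cam('wrist');im=dial(c,(.603,-.137));cv2.imwrite('pics/d2.png',im[:,:,::-1]);
for a in angs(im):print(a)
o=ctrl.get_obs();print(o['eef_pos'].round(4),o['wrist_force'].round(1))
t=cam('top');im=dial(t,(.603,-.137));
for a in angs(im):print(a)
E
```

```text
(1937, [26.72, 21.3], np.float64(37.23), np.float64(35.85))
(907, [55.12, -2.91], np.float64(-6.95), np.float64(-5.09))
[ 0.5839 -0.1716  0.1198] [ 0.2 -3.6  0.3]
(1049, [27.74, 19.61], np.float64(37.24), np.float64(32.41))
(1090, [58.45, -3.01], np.float64(-5.64), np.float64(-4.9))
```

View pics/d2.png

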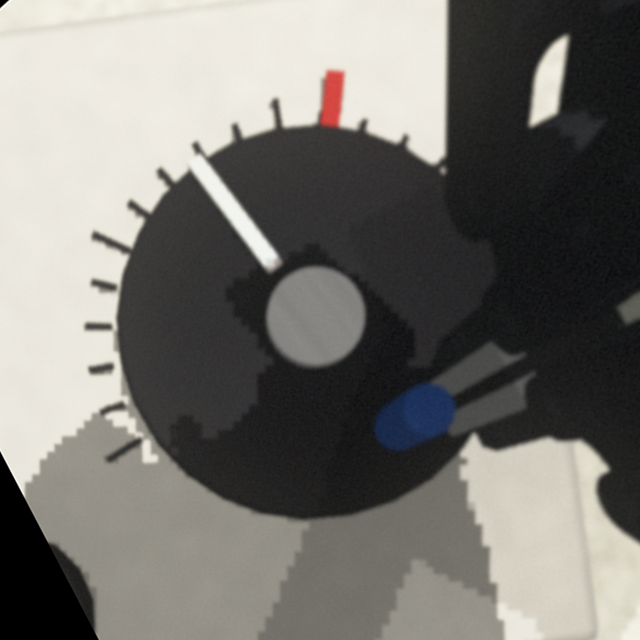

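The view shows the fingertip bearing on the post at (428,410). The index is at about 37° and the red line at about -6°, so I'll keep pushing along the arc.

>>> servo_tool --series "1 0.0018 -0.0003 0 0 0 0;1 0.0036 -0.0005 0 0 0 0;1 0.0054 -0.0006 0 0 0 0;1 0.0071 -0.0006 0 0 0 0;1 0.0089 -0.0005 0 0 0 0;1 0.0107 -0.0003 0 0 0 0;1 0.0125 0 0 0 0 0;1 0.0142 0.0004 0 0 0 0;1 0.0159 0.0008 0 0 0 0;1 0.0176 0.0014 0 0 0 0;1 0.0198 0.0023 0 0 0 0;1 0.0203 0.0025 0 0 0 0"

```text
time_s: 5.25
eef_pos: [0.5766, -0.1513, 0.1191]
eef_rot: [-0.0, 0.518, 0.855, 0.0]
wrist_force: [-0.5, -1.9, -1.1]
opening: 0.0
grasp_force: 1.0
```

Run:
```python
from h import *
c=cam('wrist');im=dial(c,(.603,-.137));cv2.imwrite('pics/d3.png',im[:,:,::-1]);
for a in angs(im):print(a)
o=ctrl.get_obs();print(o['eef_pos'].round(4),o['wrist_force'].round(1))
t=cam('top');im=dial(t,(.603,-.137));
for a in angs(im):print(a)
```

```text
(1960, [32.96, 1.32], np.float64(-0.25), np.float64(-1.18))
(778, [55.58, -1.85], np.float64(-2.95), np.float64(-3.97))
[ 0.5766 -0.1513  0.1192] [ 0.  -0.7 -0.6]
(1048, [33.22, -0.52], np.float64(-0.01), np.float64(-4.34))
(965, [59.36, -3.1], np.float64(-4.75), np.float64(-4.91))
```

View pics/d3.png

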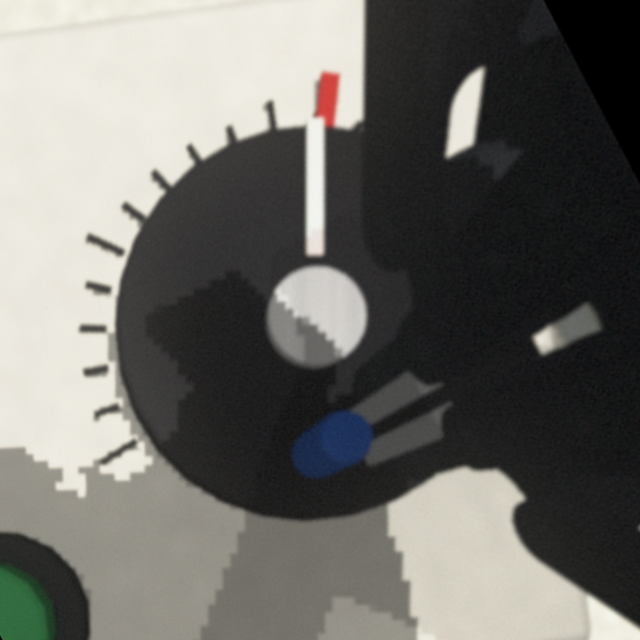

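The index is now upright at (316,120–255), and the red line at (328,95) lies a few degrees further clockwise. I'll give it a small nudge, then back off for a clear look.

>>> servo_tool --series "1 0.0006 0.0004 0 0 0 0;1 0.0012 0.0007 0 0 0 0;1 0.0018 0.001 0 0 0 0;1 0.0024 0.0013 0 0 0 0;1 0.0024 0.0013 0 0 0 0;1 -0.008 0.0013 0 0 0 0;1 -0.04 -0.01 0 0 0 0;1 -0.06 -0.01 -0.03 0 0 0;1 -0.06 -0.01 -0.06 0 0 0;1 -0.06 -0.01 -0.09 0 0 0;1 -0.06 -0.01 -0.09 0 0 0"

```text
time_s: 6.27
eef_pos: [0.5993, -0.2122, 0.2168]
eef_rot: [0.006, 0.518, 0.855, 0.0]
wrist_force: [1.0, -0.2, -0.2]
opening: -0.002
grasp_force: 0.0
```

```bash
cat >> h.py <<'E'
def fine(c,save=None):
    "index at z=.086 and red at z=.075, both in world; line fits via minAreaRect-free PCA on fine masks"
    out={}
    for nm,z in (('idx',.086),('red',.075)):
        N=880;G=.08
        g=np.array([[.603+dx,-.135+dy,z] for dx,dy in [(G,G),(G,-G),(-G,-G),(-G,G)]]);P=np.linalg.inv(c['E']);q=(P[:3,:3]@g.T).T+P[:3,3]
        px=np.float32([[c['cx']+c['f']*a[0]/a[2],c['cy']+c['f']*a[1]/a[2]] for a in q])
        im=cv2.warpPerspective(c['img'],cv2.getPerspectiveTransform(px,np.float32([[0,0],[N,0],[N,N],[0,N]])),(N,N),flags=cv2.INTER_CUBIC)
        if save and nm=='red': cv2.imwrite(save,cv2.resize(im[:,:,::-1][0:440,220:660],(560,560)))
        h=cv2.cvtColor(im,cv2.COLOR_RGB2HSV).astype(int);yy,xx=np.mgrid[:N,:N]+.5;X=G-yy*2*G/N;Y=G-xx*2*G/N;r=np.hypot(X,Y)
        if nm=='idx': m=(h[...,2]>.5*np.percentile(h[...,2][(r<.046)],99.5))&(r>.019)&(r<.046)&(h[...,1]<90)&(X>0)
        else: m=((h[...,0]<8)|(h[...,0]>172))&(h[...,1]>110)&(r>.05)&(X>0)
        n,l,s,_=cv2.connectedComponentsWithStats(m.astype(np.uint8));k=1+s[1:,4].argmax();p=np.c_[X[l==k],Y[l==k]];mu=p.mean(0);d=np.linalg.eigh(np.cov((p-mu).T))[1][:,1];d*=np.sign(d@mu)
        # rim blob -> centre
        out[nm]=(mu,np.degrees(np.arctan2(d[1],d[0])))
        if nm=='idx':
            v=h[...,2];dk=((v<.45*np.percentile(v,90))).astype(np.uint8);dk=cv2.morphologyEx(dk,cv2.MORPH_OPEN,np.ones((61,61)))
            cs=max(cv2.findContours(dk,0,1)[0],key=cv2.contourArea);e=cv2.fitEllipse(cv2.convexHull(cs));out['cen']=(G-e[0][1]*2*G/N,G-e[0][0]*2*G/N,e[1][0]*2*G/N,e[1][1]*2*G/N)
    ce=np.array(out['cen'][:2]);
    for nm in('idx','red'):
        w=out[nm][0]-ce;print(nm,'mu',(out[nm][0]*1e3).round(2),'dir',out[nm][1].round(2),'from centre',np.degrees(np.arctan2(w[1],w[0])).round(2),'r',(np.hypot(*w)*1e3).round(1))
    w=out['red'][0]-out['idx'][0];print('cen',(np.array(out['cen'])*1e3).round(1),'idx->red dir',np.degrees(np.arctan2(w[1],w[0])).round(2))
E
python3 - <<'E'
from h import *
fine(cam('wrist'),'pics/f1.png');fine(cam('top'))
o=ctrl.get_obs();print(o['time_s'],o['eef_pos'].round(4))
E
```

```text
idx mu [32.41 -2.66] dir -3.79 from centre -3.96 r 33.1
red mu [61.2  -6.82] dir -4.82 from centre -5.95 r 62.1
cen [-0.6 -0.4 97.8 98.7] idx->red dir -8.22
idx mu [32.21 -4.46] dir -3.56 from centre -6.44 r 33.0
red mu [62.46 -8.64] dir -5.36 from centre -7.12 r 63.5
cen [ -0.5  -0.8  99.6 102. ] idx->red dir -7.86
6.3667 [ 0.5969 -0.2105  0.2113]
```

View pics/f1.png

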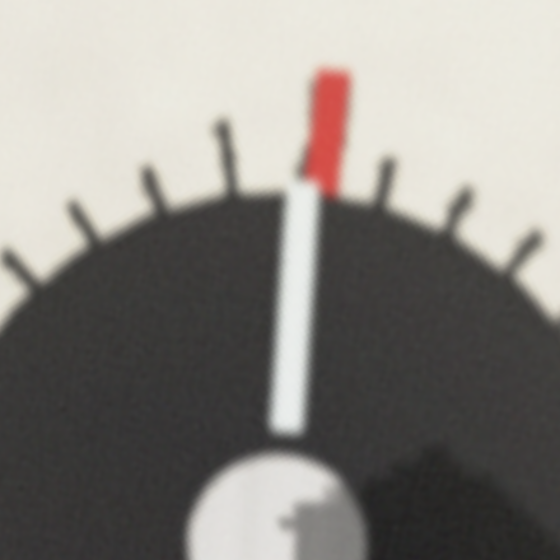

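The clear view shows the index ending at (302,180) and the red line at (330,130). The remaining gap is about 2°, which is roughly 1 mm at the post.

>>> servo_tool --series "1 0 0.0118 0.04 0 0 0;1 0 0.0118 0.075 0 0 0;1 0 0.0118 0.09 0 0 0;1 0.03 0.0118 0.09 0 0 0;1 0.05 0.0118 0.09 0 0 0;1 0.057 0.0118 0.09 0 0 0;1 0.06 0.0115 0.09 0 0 0;1 0.0618 0.0115 0.09 0 0 0;1 0.0624 0.0115 0.09 0 0 0;1 0.063 0.0117 0.09 0 0 0;1 0.0633 0.0118 0.09 0 0 0;1 0.0633 0.0118 0.09 0 0 0"

```text
time_s: 7.37
eef_pos: [0.5772, -0.1489, 0.1196]
eef_rot: [0.001, 0.518, 0.855, -0.0]
wrist_force: [-0.0, -0.8, 0.7]
opening: 0.005
grasp_force: 0.3
```

>>> servo_tool --series "1 0 0 0 0 0 0;1 -0.01 0 0 0 0 0;1 -0.04 -0.01 0 0 0 0;1 -0.063 -0.012 -0.03 0 0 0;1 -0.063 -0.012 -0.06 0 0 0;1 -0.063 -0.012 -0.09 0 0 0;1 -0.063 -0.012 -0.09 0 0 0;1 -0.063 -0.012 -0.09 0 0 0"

```text
time_s: 8.03
eef_pos: [0.5968, -0.2111, 0.2119]
eef_rot: [0.003, 0.518, 0.855, 0.0]
wrist_force: [0.5, -0.3, -1.3]
opening: -0.001
grasp_force: 0.0
```

Run:
```python
from h import *
fine(cam('wrist'),'pics/f2.png');fine(cam('top'))
o=ctrl.get_obs();print(o['time_s'],o['eef_pos'].round(4))
```

```text
idx mu [32.39 -2.54] dir -3.92 from centre -3.99 r 33.4
red mu [60.9  -6.68] dir -4.61 from centre -5.97 r 62.2
cen [-1.  -0.2 97.7 98.7] idx->red dir -8.26
idx mu [32.17 -4.49] dir -3.77 from centre -6.42 r 32.8
red mu [62.44 -8.65] dir -5.45 from centre -7.1 r 63.4
cen [ -0.5  -0.8  99.4 102.1] idx->red dir -7.83
8.1333 [ 0.595  -0.2097  0.2085]
```

View pics/f2.png

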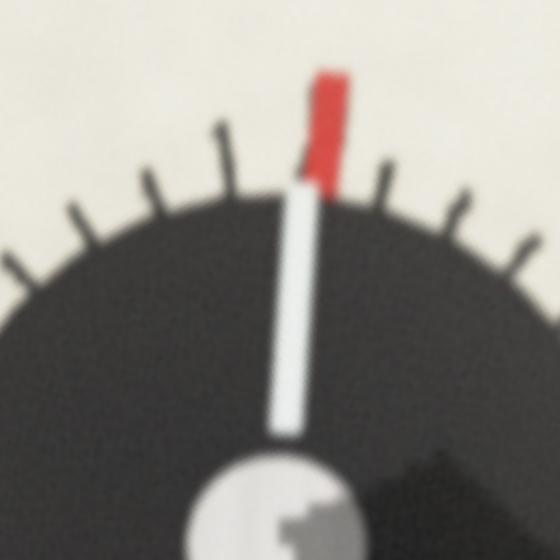

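This view looks almost the same as the last one: the index end is at (302,182) and the red line at (328,130), so the dial barely moved. I'll repeat the push about 1.2 mm further.

>>> servo_tool --series "1 0 0.0118 0.04 0 0 0;1 0 0.0118 0.075 0 0 0;1 0 0.0118 0.09 0 0 0;1 0.03 0.012 0.09 0 0 0;1 0.05 0.012 0.09 0 0 0;1 0.058 0.012 0.09 0 0 0;1 0.0615 0.012 0.09 0 0 0;1 0.063 0.012 0.09 0 0 0;1 0.0636 0.0123 0.09 0 0 0;1 0.0641 0.0126 0.09 0 0 0;1 0.0641 0.0126 0.09 0 0 0;1 0.0641 0.0126 0.09 0 0 0"

```text
time_s: 9.13
eef_pos: [0.5774, -0.1476, 0.1197]
eef_rot: [0.001, 0.518, 0.855, 0.0]
wrist_force: [0.8, -0.8, -0.3]
opening: 0.0
grasp_force: 0.6
```

>>> servo_tool --series "1 0 0 0 0 0 0;1 -0.01 0 0 0 0 0;1 -0.04 -0.01 0 0 0 0;1 -0.064 -0.012 -0.03 0 0 0;1 -0.064 -0.012 -0.06 0 0 0;1 -0.064 -0.012 -0.09 0 0 0;1 -0.064 -0.012 -0.09 0 0 0;1 -0.064 -0.012 -0.09 0 0 0"

```text
time_s: 9.8
eef_pos: [0.5972, -0.2106, 0.2119]
eef_rot: [0.002, 0.518, 0.855, 0.0]
wrist_force: [0.5, -0.1, -0.2]
opening: 0.003
grasp_force: 0.0
```

Run:
```python
from h import *
c=cam('wrist');fine(c);fine(cam('top'))
o=ctrl.get_obs();print(o['time_s'],o['eef_pos'].round(4),o['eef_rot'].round(4))
for b in blobs(c,(45,100,30),(85,255,255),100)[0]: print(b,ray(c,*b[1],.095).round(4),c['z_map'][int(b[1][1]),int(b[1][0])])
t=cam('top')
for b in blobs(t,(45,100,30),(85,255,255),100)[0]:
  u,v=b[1];print(b,ray(t,u,v,.095).round(4),(t['E']@np.append(np.array([(u-t['cx'])/t['f'],(v-t['cy'])/t['f'],1])*t['z_map'][int(v),int(u)],1)).round(4))
```

```text
idx mu [32.27 -3.67] dir -5.95 from centre -5.94 r 33.4
red mu [61.55 -6.72] dir -6.32 from centre -5.94 r 62.8
cen [-0.9 -0.2 97.8 98.7] idx->red dir -5.93
idx mu [31.84 -5.53] dir -6.88 from centre -8.5 r 32.6
red mu [62.21 -8.58] dir -5.88 from centre -7.16 r 63.1
cen [ -0.4  -0.7  99.3 101.8] idx->red dir -5.72
9.9 [ 0.5954 -0.2092  0.2084] [-7.000e-04  5.181e-01  8.553e-01 -0.000e+00]
([385, 202, 16, 15, 188], [393.0, 208.9]) [ 0.5278 -0.0564  0.095 ] [ 0.5276 -0.0559  0.0973  1.    ]
```

The index and red line now agree to well within 1° in both views. Next, the button.

>>> servo_tool --series "1 0.04 0.003 0 0 0 0;1 0.08 0.006 0 0 0 0;1 0.12 0.009 0 0 0 0;1 0.155 0.011 0 0 0 0;1 0.167 0.0117 0 0 0 0;1 0.167 0.0117 0.03 0 0 0;1 0.167 0.0117 0.06 0 0 0;1 0.167 0.0117 0.075 0 0 0;1 0.167 0.0117 0.08 0 0 0;1 0.167 0.0117 0.08 0 0 0;1 0.167 0.0117 0.08 0 0 0"

```text
time_s: 10.87
eef_pos: [0.5291, -0.0561, 0.1294]
eef_rot: [-0.0, 0.518, 0.855, -0.0]
wrist_force: [0.3, -0.8, 0.3]
opening: -0.001
grasp_force: 0.0
```

Now I'll step down and watch the force.

>>> servo_tool --series "1 -0.0005 0 0.003 0 0 0;1 -0.0005 0 0.006 0 0 0;1 -0.0005 0 0.009 0 0 0;1 -0.0005 0 0.011 0 0 0;1 -0.0005 0 0.011 0 0 0;1 -0.0005 0 0.011 0 0 0"

```text
time_s: 11.37
eef_pos: [0.5299, -0.0566, 0.119]
eef_rot: [0.001, 0.518, 0.855, 0.0]
wrist_force: [1.6, -1.1, 4.3]
opening: 0.001
grasp_force: 1.5
```

>>> servo_tool --series "1 0 0 0.001 0 0 0;1 0 0 0.002 0 0 0;1 0 0 0.002 0 0 0;1 0 0 0.002 0 0 0"

```text
time_s: 11.7
eef_pos: [0.5298, -0.0565, 0.1168]
eef_rot: [0.001, 0.518, 0.855, 0.0]
wrist_force: [3.7, -2.1, 4.4]
opening: -0.001
grasp_force: 2.2
```

>>> servo_tool --series "1 0 0 0.001 0 0 0;1 0 0 0.002 0 0 0;1 0 0 0.002 0 0 0;1 0 0 0.002 0 0 0"

```text
time_s: 12.03
eef_pos: [0.5299, -0.0566, 0.1159]
eef_rot: [0.001, 0.518, 0.855, 0.0]
wrist_force: [-0.8, -0.9, 14.6]
opening: -0.002
grasp_force: 7.3
```

>>> servo_tool --series "1 0 0 -0.004 0 0 0;1 0 0 -0.01 0 0 0;1 0 0 -0.03 0 0 0;1 0 0 -0.06 0 0 0;1 -0.04 0 -0.09 0 0 0;1 -0.08 0 -0.1 0 0 0;1 -0.08 0 -0.1 0 0 0"

```text
time_s: 12.62
eef_pos: [0.5686, -0.1313, 0.2175]
eef_rot: [0.003, 0.519, 0.855, -0.0]
wrist_force: [-0.2, -1.0, 0.8]
opening: 0.001
grasp_force: 0.0
```

Run:
```python
from h import *
c=cam('wrist');fine(c);t=cam('top');fine(t);print(ctrl.get_obs()['time_s'],ctrl.get_obs()['eef_pos'])
for n,k in(('wrist',c),('top',t)):
  v,u=np.mgrid[:400,:640];z=k['z_map'];P=np.stack([(u-k['cx'])/k['f']*z,(v-k['cy'])/k['f']*z,z],-1)@k['E'][:3,:3].T+k['E'][:3,3]
  h=cv2.cvtColor(k['img'],cv2.COLOR_RGB2HSV);g=(h[...,0]>45)&(h[...,0]<85)&(h[...,1]>100)&(z>0)&(abs(P[...,2]-.09)<.02)
  if g.sum()<20: print(n,'no green');continue
  ce=np.median(P[g],0);r=np.hypot(P[...,0]-ce[0],P[...,1]-ce[1]);print(n,ce.round(4),[(a,np.median(P[...,2][(r>a/1e3)&(r<(a+2)/1e3)&(z>0)]).round(4)) for a in range(0,30,2)])
```

```text
idx mu [32.21 -4.12] dir -5.9 from centre 61.84 r 35.0
red mu [62.11 -7.17] dir -9.92 from centre 30.94 r 54.1
cen [ 15.7 -35.  121.1 179.1] idx->red dir -5.82
idx mu [31.88 -5.54] dir -6.87 from centre 56.58 r 63.7
red mu [62.23 -8.59] dir -5.94 from centre 37.44 r 82.4
cen [ -3.2 -58.7 153.8 213.2] idx->red dir -5.73
12.7167 [ 0.56600805 -0.12824022  0.21410732]
wrist [ 0.5265 -0.055   0.0965] [(0, np.float64(0.0967)), (2, np.float64(0.0967)), (4, np.float64(0.0966)), (6, np.float64(0.0966)), (8, np.float64(0.0967)), (10, np.float64(0.0967)), (12, np.float64(0.0965)), (14, np.float64(0.0956)), (16, np.float64(0.0866)), (18, np.float64(0.0866)), (20, np.float64(0.0866)), (22, np.float64(0.0862)), (24, np.float64(0.0746)), (26, np.float64(0.0745)), (28, np.float64(0.0744))]
top [ 0.5275 -0.0562  0.0952] [(0, np.float64(0.5743)), (2, np.float64(0.5742)), (4, np.float64(0.5741)), (6, np.float64(0.5551)), (8, np.float64(0.5511)), (10, np.float64(0.5562)), (12, np.float64(0.551)), (14, np.float64(0.5497)), (16, np.float64(0.556)), (18, np.float64(0.5478)), (20, np.float64(0.5512)), (22, np.float64(0.5429)), (24, np.float64(0.5541)), (26, np.float64(0.5453)), (28, np.float64(0.5415))]
```

```bash
python3 -c "
from bench import ctrl
print(ctrl.hand_in())"
```

```text
the job is handed in; nothing more can be done
None
```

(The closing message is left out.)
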